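# Drift the cover plate into line and fit the remaining bolt

### The job

The cover plate of the test fixture sits a little askew on its one finger-tight screw, so its two free holes do not line up with the holes in the block beneath. Take the drift pin from the rack, feel for the block's hole through one of the free holes, and work the drift in until its collar sits on the plate, so that it draws the plate into line; leave it standing there and fit the bolt from the rack into the other free hole until its head sits on the plate. Do not force anything: 25 N is plenty and 40 N too much; and leave the other things on the bench alone.

Things in the scene. Friction and masses are not known exactly. Their poses are not given: they have to be found in the camera images.
- fixture: fixed round swivel foot, 212 mm wide, 14 mm high (origin: centre of underside), that carries a grey block 132x164 mm up to z 50. The block's angle on the foot is not given here. In the block: two 11 mm holes, straight down 36 mm, hidden by the plate but for what is seen through the plate's holes, and a standing screw: shank 10 mm, head 16 mm wide, z 62 to 72
- plate: loose aluminium plate 124x156x10 mm, 0.8 kg, top 61 mm above the bench, on 1 mm pads on the block. Origin: underside, axis of its far 11 mm hole, where it swings on the block's 10 mm screw; x points away from its two free holes. It is 4 degrees out: each block hole lies 6 to 7 mm off, square to the line to the screw. 5 to 12 N there swing it. Ring 48 mm wide, 11 mm high at x -52
- plate_hole_1 (a point): mouth of the plate's left free hole (11 mm wide), in its top face, at x -76, y +56, z +10 mm in the plate's frame. Its block hole, whose mouth is 11 mm below this point, lies 6 to 7 mm to one side along the arc round the screw; which side is for eye or feel: on the wrong side the drift's point stands on the block, on the right side it drops in
- plate_hole_2 (a point): mouth of the plate's right free hole, the same in all, at x -76, y -56, z +10 mm in the plate's frame; both holes are out the same way round the screw
- rack: fixed black plastic tool rack 50x124x46 mm with three 13 mm holes along its y (at +36, 0 and -36 mm), 44 mm deep; drift and bolt stand in the two outer holes, either way round, the middle one is empty. Origin: centre of its underside
- drift: steel drift pin, 0.09 kg, upright in the rack. Origin: centre of the underside of its collar (this lies on the rack's top); z up. Below: 16 mm of straight 10.5 mm pin, then a taper over 23 mm to a blunt 3 mm point at z -40 mm. Above: collar 20 mm wide, 5 mm thick, then a ribbed round handle 16 mm wide up to z +49 mm. Home, its straight part is in both holes with 0.25 mm play all round
- drift_tip (a point): centre of the drift's point, 40 mm below the underside of the collar
- bolt: dark socket-head bolt, 0.05 kg, upright in the rack. Origin: centre of the underside of its head (this lies on the rack's top); z up. Head 16 mm wide, 16 mm high; shank 9 mm wide and 32 mm long, its last 4.5 mm a 6.4 mm dog point with a 2.5 mm cone above it
- spanner: open-ended spanner 157 mm long lying beyond the fixture's left, not needed; origin in the middle of its underside
- hex_key: black hex key 98 mm long lying beyond the fixture's left, not needed; origin in the middle of its underside
- oil_bottle: small brown oil bottle, 40 mm across, 108 mm high, behind the work, not needed; origin in the middle of its underside
- stopwatch: black stopwatch, 70 x 61 x 18 mm, lying to the right of the rack, not needed; origin in the middle of its underside

How it is judged:
By the outcome, as a careful person would: the job done as asked, in the order asked, and still so for the second after the job is handed in, with the robot touching nothing.
It also fails if it takes over 64 s, if anything falls off the work surface, if the arm or the gripper's body presses on something with over 40 N, if the wrist force passes 120 N, or if a joint passes its speed limit or range.

### The arm

A 6-joint arm with a two-finger parallel gripper is mounted at the origin on a cart in front of the work surface, level with it; the furniture and walls round the work are solid. World frame = base frame: x ahead of the robot, y to its left, z up, the work surface at z = 0. Lengths are in m, angles in rad, forces in N, time in s.
With the tool pointing down it reaches from about 0.425 to 0.95 m from the base axis. Payload 3.5 kg.
Tool frame: the origin (TCP) lies between the finger pads; the fingertips stand 22 mm ahead of it and the grasp point (between the pads) lies 3 mm ahead of it (ctrl.nose_length is the z of the fingertips in the tool frame, in m); z points along the fingers, y is the line along which they close (so a half turn about z gives the same grasp; the last joint's range is limited). The gripper opens to 85 mm and grips with 20 to 120 N. Pads are 22 mm wide; open, the fingers measure 114 mm over their backs; the gripper's body (76 mm by 85 mm) begins 54 mm behind the grasp point. The pads swing forward as they close: fully open they stand 13 mm farther back than shut.
Start: joints at [-1.445, 0.286, 1.577, -0, 1.279, -0.15], TCP at [0.184, -0.649, 0.253] pointing down, gripper open.
Joint ranges: [-2.77, 2.77], [-0.9, 2.22], [0.21, 2.48], [-1.53, 4.67], [0.24, 2.81], [-2.84, 2.84]. Speed limits (rad/s): [2.79, 2.79, 3.14, 3.14, 3.14, 3.14].

### API

Orientations are given as a unit quaternion [x, y, z, w].
In Python, from plant import ctrl gives the robot as it stands. The module is installed in compiled form; this text tells all that it offers.
- The arm moves only by the tool send_rows, never from a script. Its argument "rows" is text: rows parted by semicolons, each of 7 numbers parted by spaces: the turn, a rotation vector about the tool's x, y, z in parts of the range, where 1.0 means 90 degrees, then the shift along the tool's x, y, z in shares of 1000 mm (1.0 is 1000 mm), then the opening, from -1 (shut) to 1 (fully open). A call has 1 to 8 rows; each row is the pose to reach, as a shift and turn from the pose commanded when the call began, along the tool's axes at that moment; what a row does not reach only later rows make up. A row lasts 1/8 s, in which the tool goes at most 62.5 mm and 10.7 degrees, less where a joint would pass 70% of its speed; a pose out of reach is approached as far as the arm can. A call with a gripper value outside its range is refused whole. The fingers move at their own pace and stop on an object; "grip_force" is the grip in N (left out, the last holds). Time passes only in rows, so rows that repeat a pose let the fingers close. It gives the time, the measured TCP pose, the force, the opening and the grip force at its end, in the units of the state.
- ctrl.get_state(): the state, without advancing time (a new reading comes with each control period).
- ctrl.read_camera(name): name is "scene" or "top"; returns a dict with "color" (400x640x3 uint8, red, green, blue), "fx", "fy", "cx", "cy" (pixels), "extrinsics" (4x4, takes a point from world to camera coordinates). Camera axes: x right, y down, z forward; pixel columns grow to the right and rows downward; lengths in m; the calibration is good to about 2 mm. A picture is of the moment at which its call begins. There is no depth.
- ctrl.sign_off(): hands the job in; it is judged then, once.
Trained networks look in a picture, given as the dict that the camera call returned (one of the last four; its "shot" number tells which), for a name from the list of things; names that differ only in an ending like _2 or _b are one class to them, and where a whole thing is asked for, a point or a joint stands for the part that bears it (a point fixed in the world has none). Each returns a list of dicts, best first, with "p" (0 to 1); they miss things now and then, are a little off and sometimes report something else, mostly with a low value. They report only what shows in the picture. A call takes as long as a camera call.
- ctrl.look_for(picture, target): "position" ([x, y, z] in m, in the coordinates of the camera as it stood for that picture, good to about 4 mm: the middle of the surface that is visible of it).
The state is a dict: "time": time; "qpos": joint angles; "dq": joint speeds; "joint_efforts": joint torques, N m; "eef_pos": TCP position; "tcp_rot": TCP orientation; "contact_force": force on the tool from outside, world axes, zero at the start; "wrist_torque": the same for the moment, N m; "opening": opening from 0.0 (shut) to 1.0 (fully open); "finger_force": force on a finger pad.
Only numpy, scipy, OpenCV 4.12 (cv2) and the standard library are available. Lean on these libraries where they do the work, as an engineer would, in place of code of your own. Each camera call takes 0.05 s, during which the arm holds its last target. There are 200 camera calls.

## Working session

There is one attempt and no reset: what is moved stays moved. The work goes in short steps, Python scripts to look and compute and a tool call to move; the robot and the scene stay as the last step left them, time stands still between calls to the robot, and variables do not carry over. Pictures are saved under pics/ and viewed, at most 10 in all, crops included, and the job is handed in when it is done.

Besides the shell and the picture viewer there is one more tool, called after "Call:" as name(argument=value, ...), one argument or row to a line, values as JSON. send_rows: Moves the arm, as the interface text tells. Its arguments: {"type":"object","properties":{"rows":{"type":"string"},"grip_force":{"type":"number"}},"required":["rows"]}

```bash
mkdir -p pics; cat > h.py <<'E'
import numpy as np, cv2
from plant import ctrl
from scipy.spatial.transform import Rotation as R
def snap(cam,fn=None):
    p=ctrl.read_camera(cam)
    if fn: cv2.imwrite('pics/'+fn,p['color'][:,:,::-1])
    return p
def w(p,c):
    E=np.array(p['extrinsics']); return E[:3,:3].T@(np.array(c)-E[:3,3])
def proj(p,X):
    E=np.array(p['extrinsics']); c=E[:3,:3]@np.array(X)+E[:3,3]; return np.array([p['fx']*c[0]/c[2]+p['cx'],p['fy']*c[1]/c[2]+p['cy']])
def ray(p,uv,z):
    E=np.array(p['extrinsics']); o=-E[:3,:3].T@E[:3,3]
    d=E[:3,:3].T@np.array([(uv[0]-p['cx'])/p['fx'],(uv[1]-p['cy'])/p['fy'],1]); return o+d*(z-o[2])/d[2]
E
python3 - <<'E'
from h import *
s=ctrl.get_state(); print(s, ctrl.nose_length)
for cam in ['scene','top']:
    p=snap(cam,cam+'0.png'); print(cam,p['fx'],p['cx'],p['cy'],np.round(p['extrinsics'],3).tolist())
    for n in ['fixture','plate','plate_hole_1','rack','drift','bolt','stopwatch','oil_bottle','spanner']:
        for d in ctrl.look_for(p,n)[:3]:
            print(n,round(d['p'],2),np.round(w(p,d['position']),4),np.round(proj(p,w(p,d['position']))))
E
```

```text
{'time': 0.0, 'qpos': array([-1.44499527e+00,  2.87167239e-01,  1.57815818e+00, -2.24848482e-05,
        1.27860532e+00, -1.49989678e-01]), 'dq': array([ 5.64644244e-04,  7.96491718e-05,  1.09448277e-03, -5.01372389e-04,
        3.93180054e-04,  9.81329316e-06]), 'joint_efforts': array([-4.82343003e-04, -4.05981553e+01, -2.92624784e+01, -1.57969080e-04,
        5.77869709e-03,  4.42607956e-06]), 'eef_pos': array([ 0.18376209, -0.64888122,  0.25195626]), 'tcp_rot': array([ 9.90506366e-01,  1.37461890e-01,  3.37709775e-06, -1.16908806e-03]), 'contact_force': array([ 0.45828522, -0.47085556,  0.09819258]), 'wrist_torque': array([-0.00164741,  0.01453213, -0.00283644]), 'finger_force': 0.0, 'opening': 0.9962712083709213} 0.022
scene 363.9899018389638 322.18217076837334 204.24048916347786 [[-0.853, -0.521, -0.004, 0.488], [-0.302, 0.502, -0.81, 0.227], [0.425, -0.69, -0.586, 0.936], [0.0, 0.0, 0.0, 1.0]]
fixture 0.56 [0.47   0.167  0.0146] [322. 261.]
plate 0.67 [0.516  0.1152 0.0563] [318. 233.]
plate 0.32 [ 0.4376 -0.1755  0.0694] [384. 189.]
plate_hole_1 0.58 [0.515  0.1175 0.0579] [31
[... 383 characters left out ...]
904 -0.1618  0.0401] [318. 178.]
spanner 0.48 [0.5016 0.333  0.0052] [277. 299.]
top 436.77859956525793 317.0787851198199 196.93564424613427 [[-0.027, -0.999, -0.02, 0.004], [-0.999, 0.028, -0.043, 0.555], [0.043, 0.019, -0.999, 1.372], [0.0, 0.0, 0.0, 1.0]]
fixture 0.86 [0.5285 0.0942 0.0135] [284. 206.]
fixture 0.3 [0.5265 0.0974 0.0617] [282. 207.]
plate 0.76 [0.5245 0.095  0.058 ] [282. 207.]
plate_hole_1 0.9 [0.5273 0.0947 0.0583] [283. 206.]
rack 0.89 [ 0.4439 -0.2144  0.045 ] [384. 231.]
drift 0.28 [0.5287 0.0996 0.0606] [281. 206.]
stopwatch 0.65 [ 0.4926 -0.461   0.0171] [461. 213.]
oil_bottle 0.49 [ 0.6954 -0.1699  0.0581] [367. 149.]
spanner 0.72 [0.5042 0.3295 0.0016] [211. 216.]
```

```bash
python3 - <<'E'
import cv2
a=cv2.imread('pics/top0.png'); c=a[140:290,220:420]; cv2.imwrite('pics/top0c.png',cv2.resize(c,None,fx=4,fy=4,interpolation=cv2.INTER_CUBIC))
a=cv2.imread('pics/scene0.png'); c=a[150:300,240:440]; cv2.imwrite('pics/scene0c.png',cv2.resize(c,None,fx=4,fy=4,interpolation=cv2.INTER_CUBIC))
E
```

```text
(no output)
```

View pics/top0c.png

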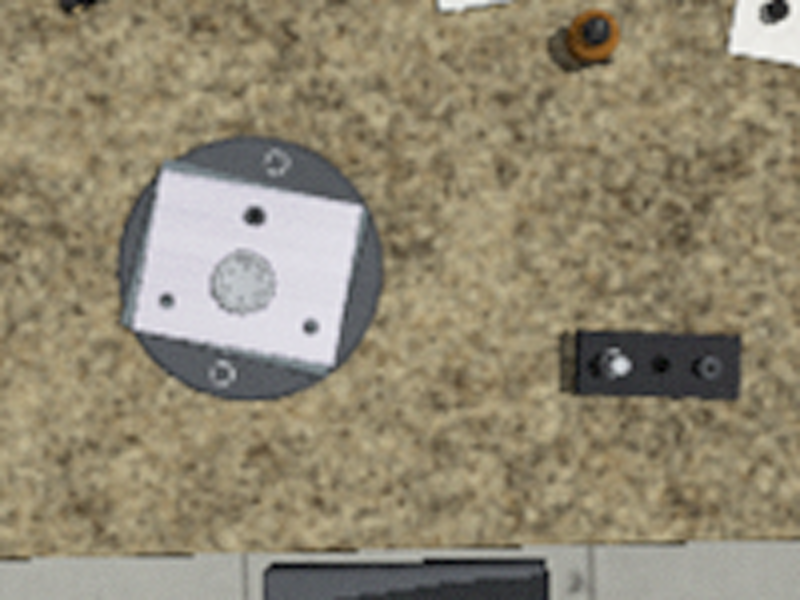

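View pics/scene0c.png

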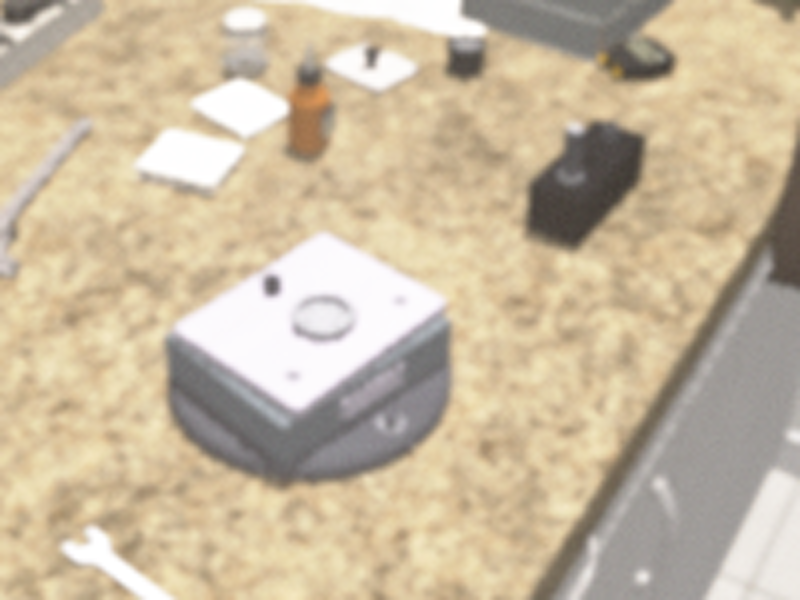

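```bash
python3 - <<'E'
from h import *
ims=[snap('top') for _ in range(6)]; p=ims[0]
a=np.mean([q['color'].astype(float) for q in ims],0)[:,:,::-1]
np.save('top.npy',a); cv2.imwrite('pics/top1.png',a)
c=a[170:242,246:318]; c=np.clip((c-30)*1.1,0,255).astype(np.uint8)
cv2.imwrite('pics/top1c.png',cv2.resize(c,None,fx=8,fy=8,interpolation=cv2.INTER_CUBIC))
s=[snap('scene') for _ in range(6)]; b=np.mean([q['color'].astype(float) for q in s],0)[:,:,::-1]; np.save('scene.npy',b)
r=a[210:250,355:410]; t=b[175:215,365:405]
o=np.hstack([cv2.resize(r,(440,320),interpolation=cv2.INTER_CUBIC),cv2.resize(t,(320,320),interpolation=cv2.INTER_CUBIC)])
cv2.imwrite('pics/rack.png',np.clip(o*1.5,0,255))
print(ctrl.get_state()['time'])
E
```

```text
1.6[ WARN:0@11.834] global loadsave.cpp:1063 imwrite_ Unsupported depth image for selected encoder is fallbacked to CV_8U.
```

View pics/top1c.png

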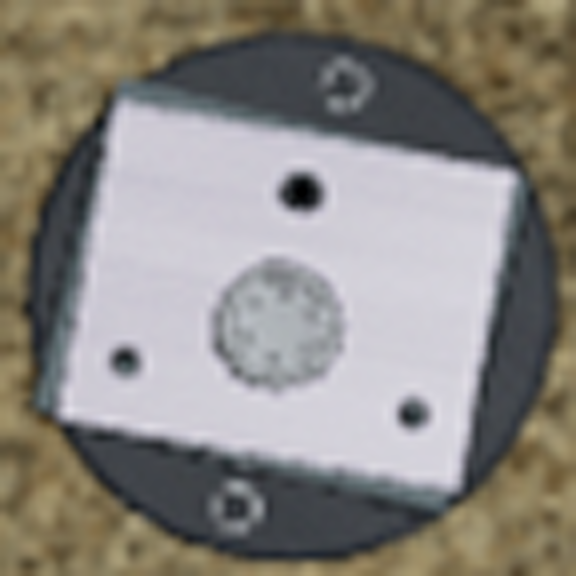

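View pics/rack.png

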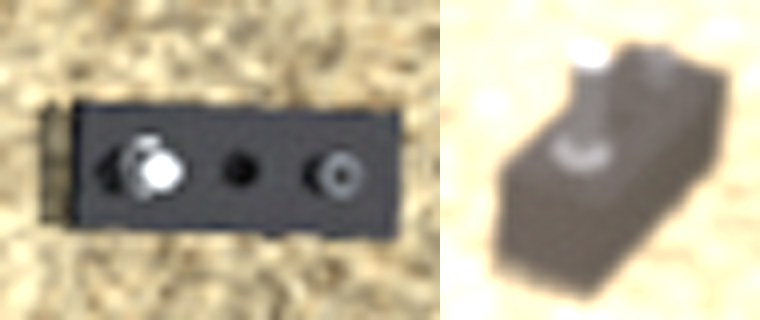

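```bash
cat >> h.py <<'E'
from scipy.optimize import least_squares
def tri(T,S,ut,us):
    f=lambda X: np.r_[proj(T,X)-ut,proj(S,X)-us]
    r=least_squares(f,[.5,0,.05]); return r.x,r.fun
E
python3 - <<'E'
from h import *
T=snap('top');S=snap('scene')
for P in (T,S):
    E=np.array(P['extrinsics']); print('cam',np.round(-E[:3,:3].T@E[:3,3],3))
t8=lambda u,v,o: np.array([(u+.5)/8-.5+o[0],(v+.5)/8-.5+o[1]])
t4=lambda u,v: np.array([(u+.5)/4-.5+240,(v+.5)/4-.5+150])
o=(246,170); r=(355,210); q=(365,175)
D={'screw':(t8(302,190,o),t4(272,284),.072),'h1':(t8(125,360,o),t4(293,376),.061),'h2':(t8(413,412,o),t4(400,300),.061),
'drift':(t8(162,172,r),t8(152,55,q),.095),'bolt':(t8(341,176,r),t8(220,58,q),.062)}
for k,(a,b,z) in D.items():
    X,f=tri(T,S,a,b); print(k,np.round(X,4),np.round(f,2),'top',np.round(ray(T,a,z),4),'scene',np.round(ray(S,b,z),4))
print('mid',ray(T,t8(241,170,r),.046))
# refine dark blobs in top
a=np.load('top.npy').mean(2)
for k in ('screw','h1','h2'):
    u,v=np.round(D[k][0]).astype(int); w5=a[v-4:v+5,u-4:u+5]; m=np.clip(195-w5,0,None); yy,xx=np.mgrid[v-4:v+5,u-4:u+5]
    c=np.array([(m*xx).sum(),(m*yy).sum()])/m.sum(); print(k,D[k][0],c,np.round(ray(T,c,D[k][2]),4)); 
    if k!='screw': print(w5.astype(int))
# rack corners at z=.046
for c in [(75,100),(402,110),(398,240),(72,227)]: print(np.round(ray(T,t8(*c,r),.046),4))
# plate corners
for c in [(118,97),(527,173),(463,492),(55,417)]: print(np.round(ray(T,t8(*c,o),.061),4))
print('block');
for c in [(122,84),(38,407),(447,510)]: print(np.round(ray(T,t8(*c,o),.05),4))
E
```

```text
cam [ 0.495 -0.037  1.394]
cam [0.088 0.787 0.735]
screw [0.5668 0.0906 0.0657] [-0.01 -0.01  0.01  0.  ] top [0.5664 0.09   0.072 ] scene [0.5623 0.0972 0.072 ]
h1 [0.5038 0.1607 0.0581] [ 0.01  0.02 -0.02 -0.  ] top [0.5039 0.1603 0.061 ] scene [0.502  0.1634 0.061 ]
h2 [0.4809 0.0507 0.0588] [ 0.03  0.06 -0.06 -0.  ] top [0.4811 0.0507 0.061 ] scene [0.4794 0.0531 0.061 ]
drift [ 0.4458 -0.1807  0.0949] [-0.01 -0.01  0.02  0.  ] top [ 0.4457 -0.1807  0.095 ] scene [ 0.4458 -0.1806  0.095 ]
bolt [ 0.4411 -0.2529  0.0558] [-0.03 -0.07  0.09  0.  ] top [ 0.4412 -0.2519  0.062 ] scene [ 0.4382 -0.2433  0.062 ]
mid [ 0.44382519 -0.21638836  0.046     ]
screw [283.3125 193.3125] [283.21546438 193.58640667] [0.5656 0.0903 0.072 ]
h1 [261.1875 214.5625] [261.18986956 214.59252712] [0.5038 0.1603 0.061 ]
[[214 214 215 216 217 217 218 217 218]
 [214 216 217 215 212 215 218 217 216]
 [217 218 213 180 147 164 203 219 218]
 [219 222 194 109  61  93 175 221 219]
 [218 220 187 106 101  96 159 224 221]
 [217 218 206 162 134 143 185 224 220]
 [217 218 217 209 194 200 213 220 218]
 [218 218 217 219 221 222 221 220 219]
 [218 218 219 220 219 220 219 218 219]]
h2 [297.1875 221.0625] [297.1029653  221.33570978] [0.4802 0.0509 0.061 ]
[[223 222 223 224 224 225 224 225 225]
 [223 224 225 226 226 226 224 224 223]
 [223 224 225 211 190 205 224 226 225]
 [225 226 214 155 127 149 197 228 225]
 [226 229 193  87  92 108 161 225 226]
 [224 227 199  97  75 110 169 227 227]
 [224 225 221 183 155 181 214 228 225]
 [223 224 226 224 216 223 227 225 225]
 [224 224 225 225 226 225 225 224 225]]
[ 0.4723 -0.1537  0.046 ]
[ 0.4652 -0.2787  0.046 ]
[ 0.4155 -0.2754  0.046 ]
[ 0.4237 -0.151   0.046 ]
[0.6047 0.1608 0.061 ]
[0.5711 0.0048 0.061 ]
[0.4501 0.0324 0.061 ]
[0.4828 0.1876 0.061 ]
block
[0.6106 0.1608 0.05  ]
[0.4867 0.1959 0.05  ]
[0.443  0.0393 0.05  ]
```

```bash
cat >> h.py <<'E'
def go(xyz,yaw=None):
    s=ctrl.get_state(); M=R.from_quat(s['tcp_rot']); sh=M.inv().apply(np.array(xyz)-s['eef_pos'])*1000
    o='shift %s'%np.round(sh,1)
    if yaw is not None:
        a=np.radians(yaw); G=R.from_matrix(np.array([[np.cos(a),np.sin(a),0],[np.sin(a),-np.cos(a),0],[0,0,-1]]))
        o+=' turn %s'%np.round(np.degrees((M.inv()*G).as_rotvec()),2)
    print(np.round(s['time'],2),np.round(s['eef_pos'],4),'F',np.round(s['contact_force'],1),'op',round(s['opening'],3),o)
E
python3 -c "
from h import *
go([.4457,-.1805,.140],24.6); go([.4457,-.1805,.076],24.6)"
```

```text
1.7 [ 0.1838 -0.6495  0.2533] F [ 0.5 -0.4  0.4] op 1.001 shift [ 379.7 -379.9  113.3] turn [-0.   0.  -8.8]
1.7 [ 0.1838 -0.6495  0.2533] F [ 0.5 -0.4  0.4] op 1.001 shift [ 379.7 -379.9  177.3] turn [-0.   0.  -8.8]
```

The manual's scale: shifts go in shares of 1000 mm and turns go in shares of 90 degrees. Converting my numbers, -380 mm is -0.38, 113 mm is 0.113, -8.8 degrees is -0.0978.

Call:
send_rows(
  rows="0 0 -0.0978 0.38 -0.38 0.113 0;0 0 -0.0978 0.38 -0.38 0.113 0;0 0 -0.0978 0.38 -0.38 0.113 0;0 0 -0.0978 0.38 -0.38 0.113 0;0 0 -0.0978 0.38 -0.38 0.113 0;0 0 -0.0978 0.38 -0.38 0.113 0;0 0 -0.0978 0.38 -0.38 0.113 0;0 0 -0.0978 0.38 -0.38 0.113 0",
  grip_force=80,
)

```text
time: 2.7
eef_pos: [0.4234, -0.2207, 0.1506]
tcp_rot: [0.977, 0.213, 0.001, 0.001]
contact_force: [0.1, -0.7, -1.4]
opening: 0.502
finger_force: 0.0
```

```bash
python3 -c "
from h import *
go([.4457,-.1805,.140],24.6)"
```

```text
2.7 [ 0.4234 -0.2207  0.1506] F [ 0.1 -0.7 -1.4] op 0.502 shift [ 37.  -27.3  10.6] turn [ 0.08 -0.05 -0.02]
```

To row units: 37 mm is 0.037, 10.6 mm is 0.0106.

Call:
send_rows(
  rows="0 0 0 0.037 -0.027 0.0106 0;0 0 0 0.037 -0.027 0.0106 0;0 0 0 0.037 -0.027 0.0106 0",
)

```text
time: 3.08
eef_pos: [0.4451, -0.1827, 0.1402]
tcp_rot: [0.977, 0.213, 0.0, 0.0]
contact_force: [0.5, 0.3, -0.1]
opening: 0.5
finger_force: 0.0
```

```bash
python3 -c "
from h import *
go([.4457,-.1805,.076],24.6)
T=snap('top');S=snap('scene')
r=T['color'][205:255,350:415,::-1]; t=S['color'][150:220,350:430,::-1]
cv2.imwrite('pics/g1.png',np.hstack([cv2.resize(r,(520,400),interpolation=cv2.INTER_CUBIC),cv2.resize(t,(457,400),interpolation=cv2.INTER_CUBIC)])[:,:800])
s=ctrl.get_state();print(proj(T,s['eef_pos']),proj(S,s['eef_pos']))
"
```

```text
3.08 [ 0.4451 -0.1827  0.1402] F [ 0.5  0.3 -0.1] op 0.5 shift [ 1.5 -1.8 64.2] turn [ 0.05 -0.    0.03]
[377.62991733 231.87714267] [385.51980823 169.09507636]
```

To row units: 64 mm is 0.064, 1.5 mm is 0.0015.

Call:
send_rows(
  rows="0 0 0 0.0015 -0.002 0.032 0;0 0 0 0.0015 -0.002 0.064 0;0 0 0 0.0015 -0.002 0.064 0;0 0 0 0.0015 -0.002 0.064 -1;0 0 0 0.0015 -0.002 0.064 -1;0 0 0 0.0015 -0.002 0.064 -1;0 0 0 0.0015 -0.002 0.064 -1",
  grip_force=80,
)

```text
time: 4.05
eef_pos: [0.446, -0.1803, 0.0776]
tcp_rot: [0.977, 0.213, 0.0, 0.001]
contact_force: [-3.3, 1.4, 6.3]
opening: 0.16
finger_force: 77.7
```

To row units: -75 mm is -0.075, -60 mm is -0.06.

Call:
send_rows(
  rows="0 0 0 0 0 -0.03 -1;0 0 0 0 0 -0.06 -1;0 0 0 0 0 -0.075 -1;0 0 0 0 0 -0.075 -1",
)

```text
time: 4.55
eef_pos: [0.4462, -0.1805, 0.1522]
tcp_rot: [0.977, 0.213, 0.001, 0.001]
contact_force: [0.1, 0.2, -1.6]
opening: 0.161
finger_force: 77.9
```

```bash
python3 -c "
from h import *
go([.4457,-.1805,.15],24.6)
T=snap('top');S=snap('scene')
t=T['color'][205:255,350:400,::-1]; r=S['color'][130:210,345:425,::-1]
cv2.imwrite('pics/g2.png',np.hstack([cv2.resize(r,(560,560),interpolation=cv2.INTER_CUBIC),cv2.resize(t,(240,240),interpolation=cv2.INTER_CUBIC).repeat(1,0) if 0 else np.vstack([cv2.resize(t,(240,240),interpolation=cv2.INTER_CUBIC),np.zeros((320,240,3),np.uint8)])]))
s=ctrl.get_state();print(proj(S,s['eef_pos']))
"
```

```text
4.55 [ 0.4462 -0.1805  0.1522] F [ 0.1  0.2 -1.6] op 0.161 shift [-0.5 -0.2  2.2] turn [ 0.19 -0.1   0.01]
[385.30362431 167.0407158 ]
```

View pics/g2.png

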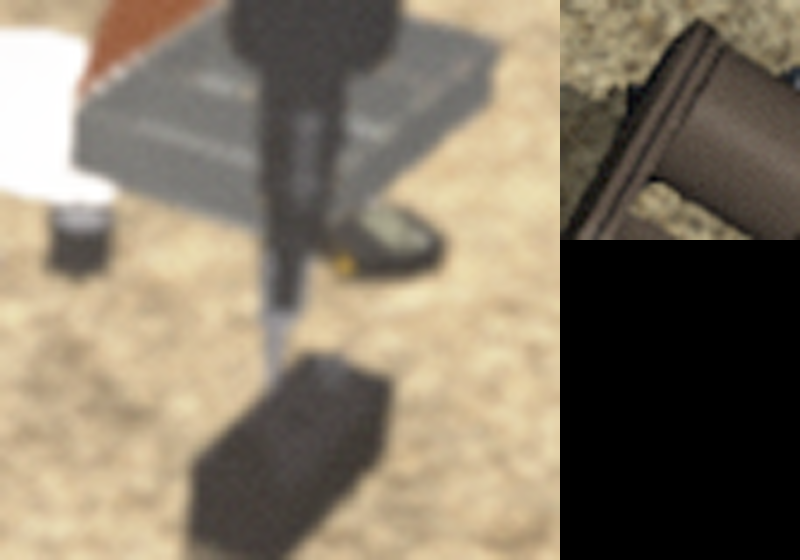

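```bash
python3 -c "
from h import *
S=snap('scene'); s=ctrl.get_state(); e=s['eef_pos']; x=R.from_quat(s['tcp_rot']).as_matrix()
for dz in (.0,-.0316,-.0476,-.0716): 
    P=proj(S,e+[0,0,dz]); print(dz,(P-[345,130])*7+3)
P=S['color'][130:210,345:425].astype(float).mean(2)
for v in range(38,58): print(v*7+3, P[v,33:50].astype(int))
"
```

```text
0.0 [285.37919855 263.48863685]
-0.0316 [278.7503822  322.84797682]
-0.0476 [275.47269546 352.19881593]
-0.0716 [270.6518808 395.3679673]
269 [187 184 179 165 143 124  95  73  73  84 120 148 165 154 137 126 120]
276 [180 182 181 169 141 121  94  71  74  87 122 158 169 168 152 132 121]
283 [181 180 180 169 141 118  90  73  73  93 126 157 170 170 162 146 142]
290 [182 190 189 173 148 114  87  71  76  97 130 157 169 170 168 170 170]
297 [191 195 200 187 153 118  85  75  78 103 136 163 175 173 174 176 182]
304 [192 198 205 191 159 120  90  83  87 109 143 171 178 180 177 176 178]
311 [187 191 196 185 157 131 114 110 111 130 155 179 189 187 184 180 178]
318 [172 173 177 173 156 143 140 143 140 152 174 186 191 192 186 182 182]
325 [174 173 173 167 160 149 150 149 156 171 188 194 196 197 193 191 187]
332 [182 181 180 177 168 155 149 157 165 178 190 195 199 201 196 192 185]
339 [188 189 189 188 171 153 151 159 166 180 188 195 199 199 192 184 180]
346 [191 190 191 191 175 151 149 154 163 170 171 170 177 181 177 170 173]
353 [194 189 191 192 175 156 149 150 153 144 129 125 133 142 138 146 159]
360 [188 184 187 194 180 157 148 142 131 112  92  90 102 106 108 120 139]
367 [183 185 190 194 177 158 140 130 113  89  78  76  84  95 101 102 109]
374 [188 188 189 190 179 155 134 110  89  77  73  78  83  90  94  92  87]
381 [190 189 189 187 173 149 123  96  77  75  73  70  78  86  85  86  78]
388 [189 189 186 175 152 129 105  81  74  74  74  72  75  79  83  84  75]
395 [190 186 180 158 124 102  87  77  75  74  75  74  75  74  77  74  72]
402 [188 180 160 126  99  83  76  74  74  72  72  74  72  70  73  73  74]
```

```bash
python3 -c "
from h import *
go([.4798,.0527,.155],24.6)"
```

```text
4.7 [ 0.4447 -0.1795  0.1495] F [ 0.3  0.6 -1.1] op 0.163 shift [ 128.5 -196.5   -5.3] turn [-0.11  0.07  0.  ]
```

To row units: -196 mm is -0.196, 128 mm is 0.128.

Call:
send_rows(
  rows="0 0 0 0.032 -0.049 -0.006 -1;0 0 0 0.064 -0.098 -0.006 -1;0 0 0 0.096 -0.147 -0.006 -1;0 0 0 0.128 -0.196 -0.006 -1;0 0 0 0.128 -0.196 -0.006 -1;0 0 0 0.128 -0.196 -0.006 -1",
)

```text
time: 5.45
eef_pos: [0.4796, 0.0517, 0.1556]
tcp_rot: [0.977, 0.214, -0.001, -0.0]
contact_force: [0.1, 0.5, -1.3]
opening: 0.158
finger_force: 78.2
```

```bash
cat >> h.py <<'E'
def avg(n=6):
    L=[]
    for i in range(n): ctrl.read_camera('top'); s=ctrl.get_state(); L.append(np.r_[s['eef_pos']*1e3,s['contact_force']])
    L=np.array(L); print('t',round(s['time'],2),'avg',np.round(L.mean(0),2),'sd',np.round(L.std(0),2),'op',round(s['opening'],3))
    return L.mean(0)
E
python3 -c "
from h import *
m=avg(8)
print(R.from_quat(ctrl.get_state()['tcp_rot']).inv().apply(np.array([479.8,52.7,155])-m[:3]))
T=snap('top');S=snap('scene')
r=S['color'][180:260,280:360,::-1]
cv2.imwrite('pics/g3.png',cv2.resize(r,(600,600),interpolation=cv2.INTER_CUBIC))
for X in ([.4806,.0508,.061],np.r_[m[:2]/1e3,m[2]/1e3-.0716]): print((proj(S,X)-[280,180])*7.5+3)
"
```

```text
t 5.85 avg [ 4.8010e+02  5.0570e+01  1.5649e+02 -8.0000e-02 -1.3000e-01 -1.0700e+00] sd [0.19 0.22 0.34 0.47 0.41 0.38] op 0.163
[ 0.61138148 -2.0617225   1.4876415 ]
[450.3333998 333.5512701]
[453.21364572 285.56057787]
```

View pics/g3.png

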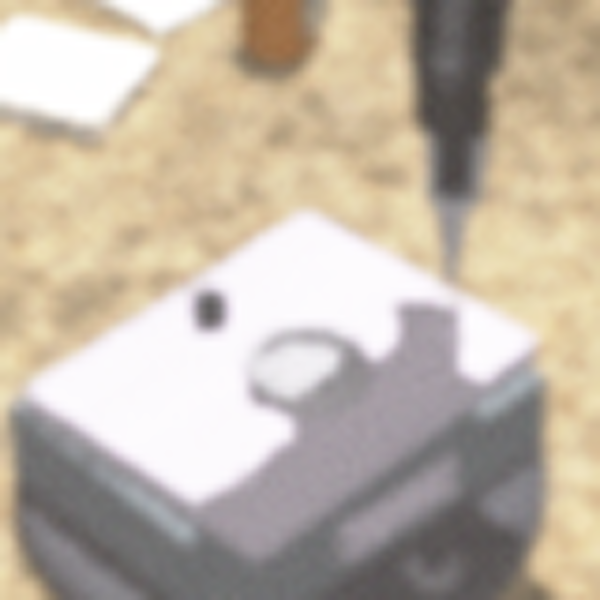

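To row units: 26 mm is 0.026, 24 mm is 0.024.

Call:
send_rows(
  rows="0 0 0 0.0005 -0.002 0.01 -1;0 0 0 0.0005 -0.002 0.02 -1;0 0 0 0.0005 -0.002 0.024 -1;0 0 0 0.0005 -0.002 0.026 -1;0 0 0 0.0005 -0.002 0.026 -1",
)

```text
time: 6.58
eef_pos: [0.4799, 0.0536, 0.1308]
tcp_rot: [0.977, 0.213, -0.0, -0.0]
contact_force: [-0.1, 0.5, -0.7]
opening: 0.159
finger_force: 78.2
```

```bash
python3 -c "
from h import *
m=avg(4)"
```

```text
t 6.78 avg [ 4.8010e+02  5.3560e+01  1.3112e+02  8.0000e-02  1.0000e-01 -9.7000e-01] sd [0.04 0.01 0.08 0.49 0.45 0.45] op 0.163
```

To row units: 5 mm is 0.005, 4 mm is 0.004.

Call:
send_rows(
  rows="0 0 0 0 0 0.002 -1;0 0 0 0 0 0.004 -1;0 0 0 0 0 0.005 -1;0 0 0 0 0 0.005 -1",
)

```text
time: 7.28
eef_pos: [0.4798, 0.0536, 0.1257]
tcp_rot: [0.977, 0.213, -0.0, -0.0]
contact_force: [0.5, -0.0, -0.5]
opening: 0.156
finger_force: 78.2
```

To row units: -2 mm is -0.002, -1 mm is -0.001.

Call:
send_rows(
  rows="0 0 0 0 0 0.002 -1;0 0 0 0 0 0.002 -1;0 0 0 0 -0.001 0.002 -1;0 0 0 0 -0.002 0.002 -1;0 0 0 0 -0.002 0.002 -1",
)

```text
time: 7.9
eef_pos: [0.4792, 0.0552, 0.1239]
tcp_rot: [0.977, 0.213, 0.0, 0.0]
contact_force: [0.6, -0.7, -1.1]
opening: 0.163
finger_force: 78.1
```

To row units: -2 mm is -0.002, -1 mm is -0.001.

Call:
send_rows(
  rows="0 0 0 0 -0.001 0 -1;0 0 0 0 -0.002 0 -1;0 0 0 0 -0.002 0 -1;0 0 0 0 -0.002 0.001 -1;0 0 0 0 -0.002 0.001 -1",
)

```text
time: 8.52
eef_pos: [0.4787, 0.0569, 0.1235]
tcp_rot: [0.977, 0.213, 0.0, 0.0]
contact_force: [0.3, -4.4, 2.5]
opening: 0.16
finger_force: 78.5
```

```bash
python3 -c "
from h import *
m=avg(3)"
```

```text
t 8.68 avg [478.66  56.91 123.47   0.62  -5.31   3.14] sd [0.01 0.01 0.01 0.16 0.58 0.15] op 0.162
```

To row units: 2 mm is 0.002, 1 mm is 0.001.

Call:
send_rows(
  rows="0 0 0 0 0 0.001 -1;0 0 0 0 0 0.002 -1;0 0 0 0 0 0.002 -1;0 0 0 0 0 0.002 -1",
)

```text
time: 9.18
eef_pos: [0.4788, 0.0567, 0.1216]
tcp_rot: [0.977, 0.213, 0.001, 0.001]
contact_force: [-0.3, -5.5, 3.1]
opening: 0.162
finger_force: 78.6
```

To row units: 3 mm is 0.003, 2 mm is 0.002.

Call:
send_rows(
  rows="0 0 0 0 0 0.001 -1;0 0 0 0 0 0.002 -1;0 0 0 0 0 0.003 -1;0 0 0 0 0 0.003 -1",
)

```text
time: 9.68
eef_pos: [0.479, 0.0564, 0.1189]
tcp_rot: [0.977, 0.213, 0.001, 0.001]
contact_force: [-0.2, -7.1, 4.6]
opening: 0.161
finger_force: 78.7
```

To row units: 5 mm is 0.005, 4 mm is 0.004.

Call:
send_rows(
  rows="0 0 0 0 0 0.001 -1;0 0 0 0 0 0.002 -1;0 0 0 0 0 0.003 -1;0 0 0 0 0 0.004 -1;0 0 0 0 0 0.005 -1;0 0 0 0 0 0.005 -1",
)

```text
time: 10.42
eef_pos: [0.4793, 0.0558, 0.1145]
tcp_rot: [0.977, 0.214, 0.0, 0.002]
contact_force: [-1.2, -7.4, 7.2]
opening: 0.161
finger_force: 79.0
```

To row units: 5 mm is 0.005, 4 mm is 0.004.

Call:
send_rows(
  rows="0 0 0 0 -0.0003 0.001 -1;0 0 0 0 -0.0006 0.002 -1;0 0 0 0 -0.001 0.003 -1;0 0 0 0 -0.001 0.004 -1;0 0 0 0 -0.001 0.005 -1;0 0 0 0 -0.001 0.005 -1",
)

```text
time: 11.18
eef_pos: [0.4797, 0.056, 0.1123]
tcp_rot: [0.977, 0.214, 0.0, 0.003]
contact_force: [-6.1, -10.8, 21.2]
opening: 0.163
finger_force: 80.1
```

To row units: -2 mm is -0.002, -1.5 mm is -0.0015.

Call:
send_rows(
  rows="0 0 0 -0.0007 0 -0.0015 -1;0 0 0 -0.0014 0 -0.0015 -1;0 0 0 -0.002 0 -0.0015 -1;0 0 0 -0.002 0 -0.0015 -1",
)

```text
time: 11.68
eef_pos: [0.4787, 0.0559, 0.1123]
tcp_rot: [0.977, 0.213, 0.003, 0.002]
contact_force: [0.0, -8.9, 9.9]
opening: 0.163
finger_force: 79.2
```

To row units: 3 mm is 0.003, 2 mm is 0.002.

Call:
send_rows(
  rows="0 0 0 -0.0005 0 0.001 -1;0 0 0 -0.0008 -0.0003 0.002 -1;0 0 0 -0.0008 -0.0005 0.003 -1;0 0 0 -0.0008 -0.0005 0.003 -1",
)

```text
time: 12.18
eef_pos: [0.4785, 0.0558, 0.1108]
tcp_rot: [0.977, 0.214, 0.003, 0.003]
contact_force: [-2.0, -10.1, 16.5]
opening: 0.159
finger_force: 79.7
```

```bash
python3 -c "
from h import *
m=avg(2); s=ctrl.get_state(); print(s['wrist_torque'], R.from_quat(s['tcp_rot']).as_matrix()[:,2])"
```

```text
t 12.28 avg [478.5   55.81 110.81  -2.22  -9.05  16.57] sd [0.   0.   0.01 0.13 0.66 0.8 ] op 0.161
[-1.78502742  0.42296458 -0.06589313] [ 0.00720051 -0.00401959 -0.999966  ]
```

To row units: -2 mm is -0.002, -1.5 mm is -0.0015.

Call:
send_rows(
  rows="0 0 0 0 -0.0005 -0.002 -1;0 0 0 0 -0.001 -0.002 -1;0 0 0 0 -0.0015 -0.002 -1;0 0 0 0 -0.0015 -0.002 -1;0 0 0 0 -0.0015 -0.001 -1;0 0 0 0 -0.0015 0 -1;0 0 0 0 -0.0015 0 -1",
)

```text
time: 13.15
eef_pos: [0.4776, 0.0568, 0.1093]
tcp_rot: [0.977, 0.214, 0.003, 0.003]
contact_force: [2.0, -10.2, 8.8]
opening: 0.159
finger_force: 79.0
```

To row units: 3 mm is 0.003, 2 mm is 0.002.

Call:
send_rows(
  rows="0 0 0 0 -0.0003 0.001 -1;0 0 0 0 -0.0005 0.002 -1;0 0 0 0 -0.0005 0.003 -1;0 0 0 0 -0.0005 0.003 -1",
)

```text
time: 13.65
eef_pos: [0.4769, 0.058, 0.1053]
tcp_rot: [0.977, 0.213, 0.003, 0.002]
contact_force: [2.5, -7.7, 3.7]
opening: 0.158
finger_force: 79.2
```

To row units: 4 mm is 0.004, 3 mm is 0.003.

Call:
send_rows(
  rows="0 0 0 0 0 0.001 -1;0 0 0 0 0 0.002 -1;0 0 0 0 0 0.003 -1;0 0 0 0 0 0.004 -1;0 0 0 0 0 0.004 -1",
)

```text
time: 14.28
eef_pos: [0.4769, 0.0579, 0.1013]
tcp_rot: [0.977, 0.213, 0.003, 0.002]
contact_force: [3.1, -8.7, 5.1]
opening: 0.16
finger_force: 79.2
```

To row units: 4 mm is 0.004, 3 mm is 0.003.

Call:
send_rows(
  rows="0 0 0 0 0 0.001 -1;0 0 0 0 0 0.002 -1;0 0 0 0 0 0.003 -1;0 0 0 0 0 0.004 -1;0 0 0 0 0 0.004 -1",
)

```text
time: 14.9
eef_pos: [0.4769, 0.0581, 0.0975]
tcp_rot: [0.977, 0.213, 0.003, 0.002]
contact_force: [2.2, -7.8, 5.5]
opening: 0.165
finger_force: 79.0
```

To row units: 4 mm is 0.004, 3 mm is 0.003.

Call:
send_rows(
  rows="0 0 0 0 0 0.001 -1;0 0 0 0 0 0.002 -1;0 0 0 0 0 0.003 -1;0 0 0 0 0 0.004 -1;0 0 0 0 0 0.004 -1",
)

```text
time: 15.52
eef_pos: [0.4768, 0.0582, 0.0932]
tcp_rot: [0.977, 0.213, 0.003, 0.002]
contact_force: [3.2, -7.6, 4.7]
opening: 0.159
finger_force: 78.9
```

To row units: 2 mm is 0.002, 1.5 mm is 0.0015.

Call:
send_rows(
  rows="0 0 0 0 0 0.001 -1;0 0 0 0 0 0.0015 -1;0 0 0 0 0 0.002 -1;0 0 0 0 0 0.002 -1",
)

```text
time: 16.02
eef_pos: [0.477, 0.0582, 0.0925]
tcp_rot: [0.977, 0.213, 0.003, 0.002]
contact_force: [-1.6, -7.7, 11.1]
opening: 0.161
finger_force: 79.6
```

To row units: 1 mm is 0.001, 0.5 mm is 0.0005.

Call:
send_rows(
  rows="0 0 0 0 0 0.0005 -1;0 0 0 0 0 0.001 -1;0 0 0 0 0 0.001 -1",
)

```text
time: 16.4
eef_pos: [0.4771, 0.0582, 0.0924]
tcp_rot: [0.977, 0.213, 0.002, 0.002]
contact_force: [-3.1, -7.1, 18.4]
opening: 0.161
finger_force: 80.2
```

```bash
python3 -c "
from h import *
m=avg(3)"
```

```text
t 16.55 avg [477.06  58.18  92.39  -3.69  -8.07  17.72] sd [0.01 0.01 0.01 0.07 0.2  0.45] op 0.16
```

To row units: -75 mm is -0.075, -40 mm is -0.04.

Call:
send_rows(
  rows="0 0 0 0 0.0008 -0.003 -1;0 0 0 0 0.0008 -0.003 -0.1;0 0 0 0 0.0008 -0.003 -0.1;0 0 0 0 0.0008 -0.003 -0.1;0 0 0 0 0.0008 -0.04 -0.1;0 0 0 0 0.0008 -0.075 -0.1;0 0 0 0 0.0008 -0.075 -0.1",
)

```text
time: 17.42
eef_pos: [0.4764, 0.0587, 0.1663]
tcp_rot: [0.977, 0.213, 0.003, 0.001]
contact_force: [0.1, 0.3, 0.1]
opening: 0.449
finger_force: 0.0
```

```bash
python3 -c "
from h import *
m=avg(3); t=ctrl.get_state()['tcp_rot']
for X in ([441.3,-252.2,170],[441.3,-252.2,87]): print(R.from_quat(t).inv().apply(np.array(X)-m[:3]))
go([.4413,-.2522,.15],24.6)
"
```

```text
t 17.57 avg [ 4.7425e+02  5.8740e+01  1.6305e+02 -1.0000e-02  2.2000e-01 -4.0000e-01] sd [0.62 0.01 0.92 0.49 0.25 0.18] op 0.45
[-159.42803047  268.98098994   -7.02208826]
[-159.25893799  269.10475962   75.97764722]
17.58 [0.4736 0.0588 0.162 ] F [ 0.7  0.5 -0.3] op 0.45 shift [-158.8  269.3   12. ] turn [-0.09  0.12  0.  ]
```

To row units: 269 mm is 0.269, 203 mm is 0.203.

Call:
send_rows(
  rows="0 0 0 -0.03 0.05 0 -0.1;0 0 0 -0.06 0.101 0 -0.1;0 0 0 -0.09 0.152 0.01 -0.1;0 0 0 -0.12 0.203 0.02 -0.1;0 0 0 -0.1595 0.269 0.04 -0.1;0 0 0 -0.1595 0.269 0.052 -0.1;0 0 0 -0.1595 0.269 0.052 -0.1;0 0 0 -0.1595 0.269 0.052 -0.1",
)

```text
time: 18.58
eef_pos: [0.4412, -0.2513, 0.1106]
tcp_rot: [0.977, 0.213, -0.0, -0.001]
contact_force: [0.1, 1.1, -0.4]
opening: 0.451
finger_force: 0.0
```

```bash
python3 -c "
from h import *
m=avg(4); s=ctrl.get_state()
print(R.from_quat(s['tcp_rot']).inv().apply(np.array([441.3,-252.2,71])-m[:3]))
go([.4413,-.2522,.071],24.6)
T=snap('top','h2.png')
c=T['color'][170:242,246:318,::-1]; cv2.imwrite('pics/fit.png',cv2.resize(c,None,fx=8,fy=8,interpolation=cv2.INTER_CUBIC))
"
```

```text
t 18.77 avg [ 4.4185e+02 -2.5148e+02  1.1164e+02 -2.0000e-01 -3.1000e-01 -8.0000e-02] sd [0.18 0.11 0.28 0.24 0.43 0.23] op 0.451
[-0.81953478  0.39601332 40.63851652]
18.77 [ 0.442  -0.2516  0.1119] F [-0.4 -0.4 -0.4] op 0.451 shift [-0.9  0.2 40.9] turn [ 0.05 -0.03  0.1 ]
```

View pics/fit.png

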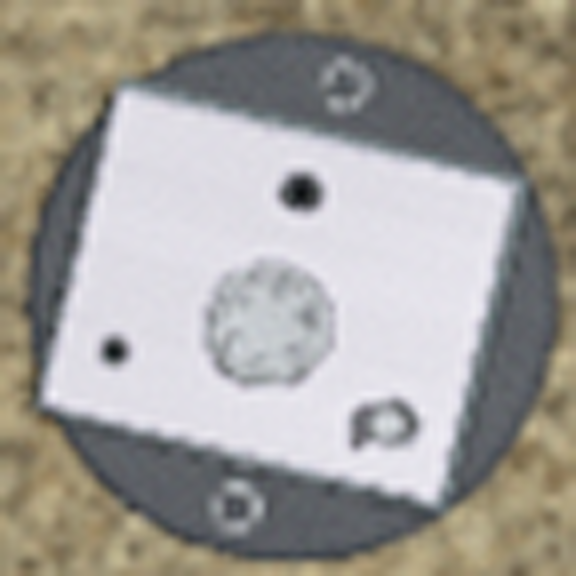

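To row units: 40.5 mm is 0.0405, 20 mm is 0.02.

Call:
send_rows(
  rows="0 0 0 -0.0008 0.0004 0.02 -0.1;0 0 0 -0.0008 0.0004 0.0405 -0.1;0 0 0 -0.0008 0.0004 0.0405 -0.1;0 0 0 -0.0008 0.0004 0.0405 -1;0 0 0 -0.0008 0.0004 0.0405 -1;0 0 0 -0.0008 0.0004 0.0405 -1;0 0 0 -0.0008 0.0004 0.0405 -1",
  grip_force=60,
)

```text
time: 19.7
eef_pos: [0.4414, -0.253, 0.0722]
tcp_rot: [0.977, 0.213, 0.0, -0.0]
contact_force: [-1.3, 3.6, 6.0]
opening: 0.155
finger_force: 58.6
```

```bash
python3 -c "
from h import *
m=avg(2)
a=cv2.imread('pics/h2.png').astype(float).mean(2); T=snap('top')
for (u,v,z) in ((260,213,.061),(283,194,.072)):
    w5=a[v-4:v+5,u-4:u+5]; k=np.clip(195-w5,0,None); yy,xx=np.mgrid[v-4:v+5,u-4:u+5]
    c=np.array([(k*xx).sum(),(k*yy).sum()])/k.sum(); print(c,ray(T,c,z))
"
```

```text
t 19.8 avg [ 441.35 -252.97   72.19   -2.16    3.66    5.87] sd [0.02 0.03 0.01 0.22 0.18 0.22] op 0.152
[259.81672026 213.41061093] [0.50748404 0.16443713 0.061     ]
[283.19571778 193.57651961] [0.5656008  0.09035476 0.072     ]
```

To row units: -300 mm is -0.3, 165 mm is 0.165.

Call:
send_rows(
  rows="0 0 0 0 0 -0.058 -1;0 0 0 0 0 -0.115 -1;0 0 0 0.033 -0.05 -0.115 -1;0 0 0 0.066 -0.1 -0.115 -1;0 0 0 0.099 -0.15 -0.115 -1;0 0 0 0.132 -0.2 -0.115 -1;0 0 0 0.165 -0.25 -0.115 -1;0 0 0 0.198 -0.3 -0.115 -1",
)

```text
time: 20.85
eef_pos: [0.4966, 0.1039, 0.1866]
tcp_rot: [0.977, 0.213, 0.001, 0.001]
contact_force: [0.4, -0.2, -0.5]
opening: 0.147
finger_force: 59.1
```

To row units: -53 mm is -0.053, 36 mm is 0.036.

Call:
send_rows(
  rows="0 0 0 0.036 -0.053 0 -1;0 0 0 0.036 -0.053 0 -1;0 0 0 0.036 -0.053 0 -1;0 0 0 0.036 -0.053 0 -1",
)

```text
time: 21.35
eef_pos: [0.5068, 0.164, 0.1858]
tcp_rot: [0.977, 0.212, 0.0, 0.0]
contact_force: [-0.2, -0.7, -0.4]
opening: 0.147
finger_force: 59.1
```

```bash
python3 -c "
from h import *
m=avg(5); s=ctrl.get_state(); print(R.from_quat(s['tcp_rot']).inv().apply(np.array([507.3,165.5,130])-m[:3])); go([.5073,.1655,.13],24.6)
S=snap('scene'); r=S['color'][160:240,265:345,::-1]
cv2.imwrite('pics/g4.png',cv2.resize(r,(600,600),interpolation=cv2.INTER_CUBIC))
for dz in (-26.2,-58.2): print((proj(S,(m[:3]+[0,0,dz])/1e3)-[265,160])*7.5+3)
"
```

```text
t 21.6 avg [ 5.0686e+02  1.6401e+02  1.8590e+02 -6.0000e-02 -5.0000e-02 -7.0000e-01] sd [0.02 0.17 0.01 0.38 0.45 0.35] op 0.154
[ 1.00423593 -1.17575932 55.90027272]
21.6 [0.5069 0.1643 0.1859] F [ 0.3  0.1 -0.6] op 0.154 shift [ 0.9 -0.9 55.9] turn [ 0.01 -0.01 -0.09]
[343.63681895 413.30440712]
[345.75914983 485.24694961]
```

View pics/g4.png

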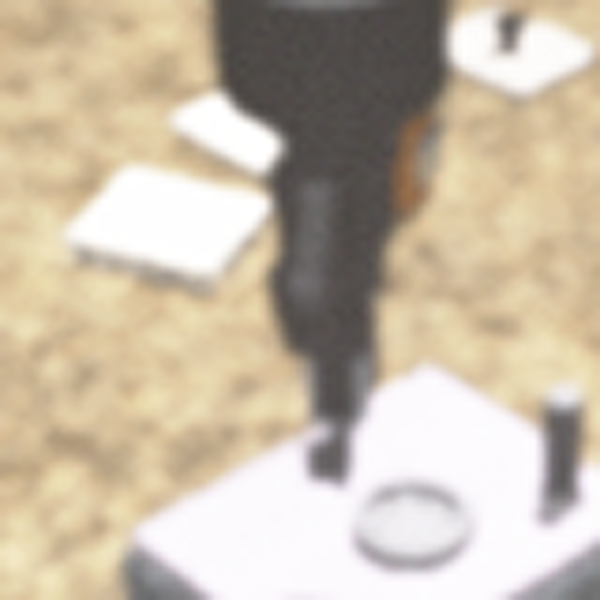

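```bash
python3 -c "
from h import *
S=snap('scene'); a=S['color'].astype(float).mean(2); b=np.load('scene.npy').mean(2)
for v in range(212,228): print(v,a[v,302:318].astype(int),' | ',b[v,302:318].astype(int))
m=avg(1)
T=snap('top'); print('rack bolt now', T['color'][228:236,392:403].mean(2).astype(int)); print(np.load('top.npy').mean(2)[228:236,392:403].astype(int))
"
```

```text
212 [200 203 202 189 149 106  83  79  84  91 122 153 191 229 245 250]  |  [201 202 204 201 189 180 182 186 191 194 206 229 243 249 250 251]
213 [201 206 210 196 153 104  82  82  79  90 123 166 221 246 251 251]  |  [203 207 211 209 199 186 177 182 197 219 234 245 250 251 251 251]
214 [205 210 213 201 155 108  85  81  80  92 123 176 228 250 252 251]  |  [205 211 215 214 205 194 190 200 223 241 248 250 251 251 251 251]
215 [198 203 205 194 157 126 107  95  92 104 139 193 238 250 251 251]  |  [198 203 208 206 204 208 220 231 243 249 251 251 251 251 251 251]
216 [179 188 189 185 177 164 139 115 111 129 174 225 245 251 251 251]  |  [180 188 193 199 210 226 239 247 249 250 251 251 251 251 251 251]
217 [176 183 190 200 204 193 164 128 119 150 209 243 251 251 251 251]  |  [177 187 196 210 225 232 241 247 250 251 251 251 251 251 251 251]
218 [195 205 212 216 209 186 151 118 119 163 226 249 251 251 252 252]  |  [196 212 221 222 217 208 216 232 245 250 251 251 251 251 251 251]
219 [222 234 234 219 177 140 115 102 114 163 229 250 252 251 252 252]  |  [225 238 238 221 179 147 148 186 233 249 251 2
[... 1149 characters left out ...]
vg [ 5.0680e+02  1.6480e+02  1.8587e+02 -3.0000e-02 -2.3000e-01 -3.8000e-01] sd [0. 0. 0. 0. 0. 0.] op 0.152
rack bolt now [[61 52 57 58 54 57 61 57 55 56 59]
 [57 58 55 49 31 38 47 57 57 57 56]
 [57 58 48 24 15  6 25 51 57 58 58]
 [55 57 46 25 18  3 14 47 55 59 55]
 [56 59 45 25 12  5 26 51 60 52 56]
 [59 59 55 42 19 21 42 58 55 57 58]
 [56 58 58 50 48 45 55 58 54 59 58]
 [52 56 56 57 52 60 60 59 58 56 55]]
[[54 55 54 53 50 49 49 54 54 53 53]
 [55 48 40 45 73 92 81 61 53 55 53]
 [48 29 24 61 92 89 87 84 58 53 53]
 [46 18 36 75 80 46 65 82 67 53 54]
 [45 14 33 75 81 43 61 76 62 54 52]
 [49 36 23 57 84 88 86 74 58 53 54]
 [53 51 42 46 65 80 75 59 55 53 54]
 [55 54 55 55 51 51 53 52 55 55 55]]
```

To row units: 69 mm is 0.069, -1.2 mm is -0.0012.

Call:
send_rows(
  rows="0 0 0 0 -0.0012 0.03 -1;0 0 0 0 -0.0012 0.055 -1;0 0 0 0 -0.0012 0.064 -1;0 0 0 0 -0.0012 0.066 -1;0 0 0 0 -0.0012 0.068 -1;0 0 0 0 -0.0012 0.069 -1;0 0 0 0 -0.0012 0.069 -1",
)

```text
time: 22.68
eef_pos: [0.5066, 0.1663, 0.1174]
tcp_rot: [0.977, 0.213, 0.001, 0.0]
contact_force: [0.2, 0.7, -1.3]
opening: 0.15
finger_force: 59.1
```

To row units: 4 mm is 0.004, 3 mm is 0.003.

Call:
send_rows(
  rows="0 0 0 0 0 0.001 -1;0 0 0 0 0 0.002 -1;0 0 0 0 0 0.003 -1;0 0 0 0 0 0.004 -1;0 0 0 0 0 0.004 -1",
)

```text
time: 23.3
eef_pos: [0.5061, 0.1663, 0.1127]
tcp_rot: [0.977, 0.213, -0.0, -0.0]
contact_force: [-0.3, 0.4, -0.6]
opening: 0.149
finger_force: 59.1
```

To row units: 4 mm is 0.004, 3 mm is 0.003.

Call:
send_rows(
  rows="0 0 0 0 0 0.001 -1;0 0 0 0 0 0.002 -1;0 0 0 0 0 0.003 -1;0 0 0 0 0 0.004 -1;0 0 0 0 0 0.004 -1",
)

```text
time: 23.92
eef_pos: [0.5062, 0.1663, 0.1087]
tcp_rot: [0.977, 0.213, -0.0, -0.0]
contact_force: [-0.5, -0.0, -0.8]
opening: 0.143
finger_force: 59.1
```

To row units: 5 mm is 0.005, 4 mm is 0.004.

Call:
send_rows(
  rows="0 0 0 0 0 0.001 -1;0 0 0 0 0 0.002 -1;0 0 0 0 0 0.003 -1;0 0 0 0 0 0.004 -1;0 0 0 0 0 0.005 -1;0 0 0 0 0 0.005 -1",
)

```text
time: 24.68
eef_pos: [0.5062, 0.1663, 0.1037]
tcp_rot: [0.977, 0.213, -0.0, -0.0]
contact_force: [-0.6, -0.7, -0.9]
opening: 0.15
finger_force: 59.1
```

To row units: 13 mm is 0.013, 12 mm is 0.012.

Call:
send_rows(
  rows="0 0 0 0 0 0.002 -1;0 0 0 0 0 0.004 -1;0 0 0 0 0 0.006 -1;0 0 0 0 0 0.008 -1;0 0 0 0 0 0.01 -1;0 0 0 0 0 0.012 -1;0 0 0 0 0 0.013 -1;0 0 0 0 0 0.013 -1",
)

```text
time: 25.68
eef_pos: [0.5062, 0.1663, 0.0908]
tcp_rot: [0.977, 0.213, -0.0, -0.0]
contact_force: [-0.7, -0.5, -1.0]
opening: 0.15
finger_force: 59.1
```

To row units: 4.5 mm is 0.0045, 4 mm is 0.004.

Call:
send_rows(
  rows="0 0 0 0 0 0.001 -1;0 0 0 0 0 0.002 -1;0 0 0 0 0 0.003 -1;0 0 0 0 0 0.004 -1;0 0 0 0 0 0.0045 -1;0 0 0 0 0 0.0045 -1",
)

```text
time: 26.42
eef_pos: [0.5064, 0.1663, 0.0871]
tcp_rot: [0.977, 0.213, -0.0, 0.0]
contact_force: [-2.1, -0.5, 4.3]
opening: 0.144
finger_force: 59.7
```

To row units: -60 mm is -0.06, -20 mm is -0.02.

Call:
send_rows(
  rows="0 0 0 0 0 0.001 -1;0 0 0 0 0 0.001 -1;0 0 0 0 0 -0.0005 -1;0 0 0 0 0 -0.0005 -0.35;0 0 0 0 0 -0.0005 -0.35;0 0 0 0 0 -0.0005 -0.35;0 0 0 0 0 -0.02 -0.35;0 0 0 0 0 -0.06 -0.35",
)

```text
time: 27.42
eef_pos: [0.5046, 0.166, 0.1447]
tcp_rot: [0.977, 0.213, -0.003, -0.0]
contact_force: [0.3, -0.7, 0.4]
opening: 0.325
finger_force: 0.0
```

To row units: 190 mm is 0.19, 140 mm is 0.14.

Call:
send_rows(
  rows="0 0 0 -0.03 0.045 -0.06 -0.35;0 0 0 -0.06 0.09 -0.06 -0.35;0 0 0 -0.095 0.14 -0.06 -0.35;0 0 0 -0.13 0.19 -0.06 -0.35;0 0 0 -0.13 0.19 -0.06 -0.35;0 0 0 -0.13 0.19 -0.06 -0.35",
)

```text
time: 28.18
eef_pos: [0.467, -0.0607, 0.2062]
tcp_rot: [0.977, 0.212, 0.0, -0.0]
contact_force: [-0.0, 0.4, 0.4]
opening: 0.318
finger_force: 0.0
```

```bash
python3 -c "
from h import *
m=avg(1)
T=snap('top');S=snap('scene')
t=T['color'][175:235,250:310,::-1]; r=S['color'][195:265,280:360,::-1]
f=lambda x,s: cv2.resize(x,s,interpolation=cv2.INTER_CUBIC)
cv2.imwrite('pics/end.png',np.hstack([f(t,(400,400)),f(r,(400,350))[:,:] if 0 else np.vstack([f(r,(400,350)),np.zeros((50,400,3),np.uint8)])]))
"
```

```text
t 28.23 avg [ 4.6715e+02 -5.9990e+01  2.0617e+02 -1.2000e-01  1.0000e-01 -4.5000e-01] sd [0. 0. 0. 0. 0. 0.] op 0.322
```

View pics/end.png

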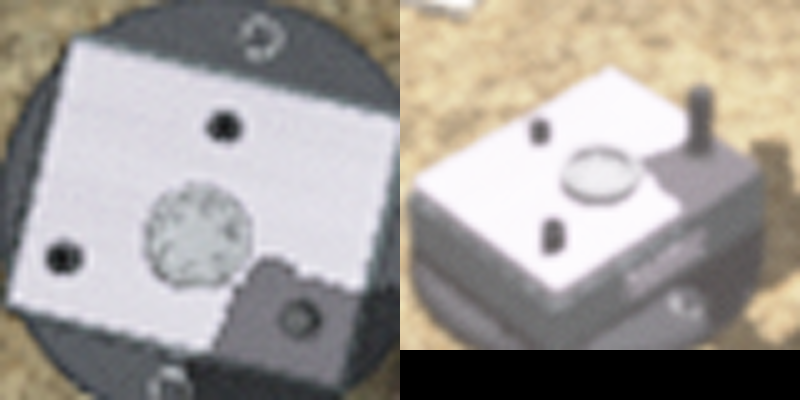

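```bash
python3 -c "
from h import *
print(ctrl.sign_off())"
```

```text
the job is handed in; nothing more can be done
None
```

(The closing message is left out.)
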